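Clamp the chromatography column in its hinged coupler

ROBOT

A 6-joint arm with a two-finger parallel gripper is mounted at the origin on the work surface. World frame = base frame: x ahead of the robot, y to its left, z up, the work surface at z = 0. Lengths are in m, angles in rad, forces in N, time in s.
With the tool pointing down it reaches from about 0.275 to 0.825 m from the base axis. Payload 4.9 kg.
Tool frame: the origin (TCP) lies between the finger pads; the fingertips stand robot.tcp_to_tips ahead of it and the grasp point (between the pads) is the TCP (robot.tcp_to_tips is the distance from the TCP to the fingertips, in m); z points along the fingers, y is the line along which they close (so a half turn about z gives the same grasp; the last joint's range is limited). The gripper opens to 85 mm and grips with 20 to 120 N. Pads are 22 mm wide; open, the fingers measure 114 mm over their backs; the gripper's body (76 mm by 85 mm) begins 54 mm behind the grasp point. The pads swing forward as they close: fully open they stand 13 mm farther back than shut.
Start: joints at [1.162, 0.326, -0.193, 1.052, 0, 1.437], TCP at [0.149, 0.529, 0.25] pointing down, gripper open.
Joint ranges: [-2.65, 2.65], [-0.97, 1.79], [-1.3, 1.35], [-1.93, 2.1], [-1.47, 1.37], [-3.14, 3.14]. Speed limits (rad/s): [2.57, 2.57, 3.14, 3.14, 3.14, 3.14].

INTERFACE

Orientations are given as a rotation vector (axis times angle).
In Python, from workcell import robot gives the robot as it stands. The module is installed in compiled form; this text tells all that it offers.
- The arm moves only by the tool drive_tool, never from a script. Its argument "targets" is a list of rows, each a list of 3 entries, a list of its own where there are three numbers: the opening in per cent of the stroke, from 0 (shut) to 100 (fully open), then the shift along the tool's x, y, z in cm, then the turn about the tool's z in rad. In form: [[gripper, [tx, ty, tz], roll], ...]. A call has exactly 8 rows; each row is the pose to reach, as a shift and turn from the pose commanded when the call began, along the tool's axes at that moment; what a row does not reach only later rows make up. A row lasts 1/8 s, in which the tool goes at most 62.5 mm and 10.7 degrees, less where a joint would pass 70% of its speed; a pose out of reach is approached as far as the arm can. A call with a gripper value outside its range is refused whole. The fingers move at their own pace and stop on an object; "squeeze" is the grip in N (left out, the last holds). Time passes only in rows, so rows that repeat a pose let the fingers close, or fill a call up. It gives the time, the measured TCP pose, the force, the opening and the grip force at its end, in the units of the state.
- robot.sense(): the state, without advancing time (a new reading comes with each control period).
- robot.get_image(name): name is "scene" or "side" or "wrist"; returns (picture, depth): 480x640x3 uint8, red, green, blue; 480x640 float32, m along the optical axis (not along the pixel's ray), 0 where there is no reading.
- robot.camera_model(name): a dict with "K" (3x3 intrinsics, pixels), "extrinsics" (4x4, takes a point from camera to world coordinates). Camera axes: x right, y up, looking along -z (the intrinsics and any distortion apply to the point x, -y, -z); pixel columns grow to the right and rows downward; lengths in m; the calibration is good to about 2 mm. A picture is of the moment at which its call begins: read the wrist's pose just before it. camera_model takes no time and is no camera call; for the wrist camera it gives the pose at the moment of the call.
- robot.job_done(): hands the job in; it is judged then, once.
The state is a dict: "time": time; "joint_pos": joint angles; "joint_velocities": joint speeds; "tau": joint torques, N m; "ee_pos": TCP position; "tcp_rot": TCP orientation; "force": force on the tool from outside, world axes, zero at the start; "ft_torque": the same for the moment, N m; "finger_gap": opening from 0.0 (shut) to 1.0 (fully open); "grasp_force": force on a finger pad.
Only numpy, scipy, OpenCV 4.12 (cv2) and the standard library are available. Lean on these libraries where they do the work, as an engineer would, in place of code of your own. Each camera call takes 0.05 s, during which the arm holds its last target. There are 200 camera calls.

TASK

Clamp the steel column in its coupler on the bench stand: swing the coupler's hinged upper half over the column and press it fully home, past the first springy touch of its liner, while the swing bolt is still out to the side. Then pull the bolt out against its spring just far enough to clear the raised lips of the ear (a little over half of its travel, never hard to its stop), swing it upright into the slot and let its head down behind the lips, flat on the ear, and let go. Be gentle: push on the ear with no more than about 20 N, do not force the bolt head against the ear, and leave the column and the other things on the bench where they are.

Things in the scene. Friction and masses are not known exactly. Their poses are not given: they have to be found in the camera images.
- stand: Fixed aluminium base (x -33 to 57, y -65 to 205 mm, 12 mm thick) with the steel lower half of a hinged tube coupler and a black plain rest. Origin on the bench under the coupler's middle. y along the column, z up, x from the swing bolt (-x) to the hinge (+x). Column axis at height 58 mm. The coupler lies within 18 mm of y = 0, save the bolt's T-bar (25 mm) and hinge pin (24 mm).
- hinge_pin (a point): Hinge axis of the upper half, along the stand's y, at (36, 0, 58) mm in the stand's frame. The ear origin turns about it: with the half at angle a it lies at x = -90 cos a + 10 sin a, z = 90 sin a + 10 cos a (mm, stand axes, from this point).
- half (a joint): Angle of the hinged upper half (rad): 0 home (hard stop), 1.57 ear straight up, 1.9 open stop. Stiff hinge (0.4 N m friction, half 0.32 kg): stays where left. A sprung rubber liner in it meets the column 0.08 rad before home; from there to home it takes about 4 to 9 N down at the ear, then comes up hard. Pressed home, it stays home.
- ear: Forked steel ear at the free end of the hinged half, 36 mm wide (y), 8 mm thick. Origin: the bolt's seat, on its outer (upper when home) face; home at (-54, 0, 68) mm in the stand. x to the hinge, z out of that face. Runs x -17 (free end) to +30 mm; slot 13 mm wide from x -17 to +7. Lips 3 mm high at x -16 to -13 on both prongs. Flat to press: x -10 to +24. Can be held by its sides.
- bolt_pivot (a point): Pivot of the swing bolt, axis along the stand's y, at (-54, 0, 22) mm in the stand's frame. With the bolt at angle b, the T-bar's centre lies from here at x = -(69 + draw) sin b, z = (69 + draw) cos b (mm, stand axes).
- bolt (a joint): Angle of the swing bolt from upright (rad): 0 upright in the slot, growing as it leans out to the stand's -x side, to 1.45; a hard stop lies 0.03 rad past upright and can be felt. Light friction (0.09 N m): it stays where it is left.
- draw (a joint): How far the bolt is pulled out along its length against its spring (m): 0 at rest, hard stop 0.013. Spring: 4 N to start, then 1 N per mm. With the half home the head needs about 0.0065 to pass the lips; seated on the ear it reads about 0.001. Over 0.011 counts as pulled to the stop.
- bolt_head: The bolt's head. Origin: centre of its dark T-bar, a round bar 12 mm thick, 50 mm long along the stand's y, flat ends (held by the ends it turns between the fingers). z along the bolt, away from its pivot. Below the bar a 10 mm neck, then a clamp plate 22 (x) x 26 (y) x 5 mm whose underside is 24 mm below the bar's centre; then an 8 mm shank.
- column: The chromatography column: loose steel tube, 40 mm outside diameter, 300 mm long with dark end fittings (49 mm), 0.4 to 0.65 kg, lying in the coupler's lower half and the rest. Origin at its middle on the axis; y along the tube.
- liner: Rubber-faced sprung pad, 22 x 30 x 5 mm, inside the hinged half; origin in the middle of the face that meets the column.
- beaker: Bystander: glass beaker, 68 mm wide, 90 mm tall; origin under its middle.
- amber_jar: Bystander: amber jar, 72 mm wide, 120 mm tall; origin under its middle.
- reagent: Bystander: glass bottle, 80 mm wide, 190 mm tall; origin under its middle.
- wrench: Bystander: steel wrench, 160 mm long, lying flat along its x.
- fittings: Bystander: grey open tray, 100 x 140 x 35 mm; origin under its middle.
- end_cap: Bystander: spare steel end cap, 48 mm wide, 30 mm tall, beside the stand; origin under its middle.
- ferrule: Bystander: steel ring, 48 mm wide, 12 mm tall, beside the stand; origin under its middle.

How it is judged:
On the way:
1. the hinged half is pressed fully home (within 0.015 rad) while the swing bolt is still out to the side (more than 0.5 rad) (value of joint half below 0.015 rad and value of joint bolt above 0.5 rad), for 0.2 s.
At the end, for the whole second after the job is handed in: The hinged half is home over the column (within 0.02 rad), the swing bolt upright in the slot (within 0.08 rad) with its head down on the ear behind the lips (drawn less than 2.5 mm), the column within 15 mm of where it was, all at rest (value of joint half below 0.02 rad and value of joint bolt below 0.08 rad and value of joint draw below 0.0025 m and distance of column from where it was at the start of the episode below 0.015 m and linear speed of each of column, bolt_head below 0.02 m/s); the robot touches nothing.
It fails at once if the bolt is pulled to the stop of its spring (drawn more than 11 mm) (value of joint draw above 0.011 m).
It fails at once if the liner squeezes the column with more than 55 N (contact force between liner and column above 55 N).
It fails at once if the bolt head is forced against the ear with more than 25 N (contact force between bolt_head and ear above 25 N).
It fails at once if the column is shifted more than 20 mm (distance of column from where it was at the start of the episode above 0.02 m).
It fails at once if a bystander is shifted more than 30 mm (distance of any of beaker, amber_jar, reagent, wrench, fittings, end_cap, ferrule from where it was at the start of the episode above 0.03 m).
It also fails if it takes over 72 s, if anything falls off the work surface, if the arm or the gripper's body presses on something with over 40 N, if the wrist force passes 120 N, or if a joint passes its speed limit or range.

## Working session

There is one attempt and no reset: what is moved stays moved. The work goes in short steps, Python scripts to look and compute and a tool call to move; the robot and the scene stay as the last step left them, time stands still between calls to the robot, and variables do not carry over. Pictures are saved under pics/ and viewed, at most 10 in all, crops included, and the job is handed in when it is done.

Besides the shell and the picture viewer there is one more tool, called after "Emit:" in YAML: its name, and indented under it one key for each argument. drive_tool: Moves the arm, as the interface text tells. Its arguments: {"type":"object","properties":{"targets":{"type":"array","items":{"type":"array"}},"squeeze":{"type":"number"}},"required":["targets"]}

```bash
mkdir -p pics
python3 - <<'E'
from workcell import robot
import cv2,numpy as np
s=robot.sense();print(s, robot.tcp_to_tips)
ims=[]
for n in("scene","side"):
    p,d=robot.get_image(n);cv2.imwrite(f"pics/{n}0.png",p[:,:,::-1]);np.savez(f"{n}0.npz",p=p,d=d,**robot.camera_model(n))
    print(n,robot.camera_model(n))
E
```

```text
{'time': 0.0, 'joint_pos': array([ 1.16182421e+00,  3.26938926e-01, -1.93605961e-01,  1.05199463e+00,
        2.49031100e-05,  1.43657516e+00]), 'joint_velocities': array([ 0.00203717, -0.00028382,  0.00066128,  0.00012945, -0.00017791,
       -0.00181011]), 'tau': array([ 1.99513699e-03, -4.43399549e+01,  2.62441814e+01,  1.53213856e-02,
        1.65810320e-04, -2.69032881e-06]), 'ee_pos': array([0.14898857, 0.52885678, 0.24949613]), 'tcp_rot': array([-4.30154163e-01, -3.11150705e+00,  2.62691452e-03]), 'force': array([ 0.38039532, -0.3390428 , -0.53953412]), 'ft_torque': array([-0.06013724, -0.0190909 , -0.02359115]), 'grasp_force': 0.0, 'finger_gap': 0.9973550384060368} 0.019
scene {'K': array([[475.34369355,   0.        , 314.00948986],
       [  0.        , 475.34369355, 237.70260876],
       [  0.        ,   0.        ,   1.        ]]), 'extrinsics': array([[-0.72404471, -0.3852326 ,  0.57214954,  1.24748636],
       [ 0.68974519, -0.40042352,  0.60325166,  0.72048557],
       [-0.00329007,  0.83141857,  0.55563687,  0.77330957],
       [ 0.        ,  0.        ,  0.        ,  1.        ]])}
side {'K': array([[526.95635238,   0.        , 321.90386983],
       [  0.        , 526.95635238, 241.56167554],
       [  0.        ,   0.        ,   1.        ]]), 'extrinsics': array([[ 0.83637183,  0.35401893, -0.41851255,  0.08198605],
       [-0.5480258 ,  0.52296671, -0.65281969, -0.73661227],
       [-0.0122424 ,  0.77535567,  0.63140613,  0.76330008],
       [ 0.        ,  0.        ,  0.        ,  1.        ]])}
```

View pics/scene0.png

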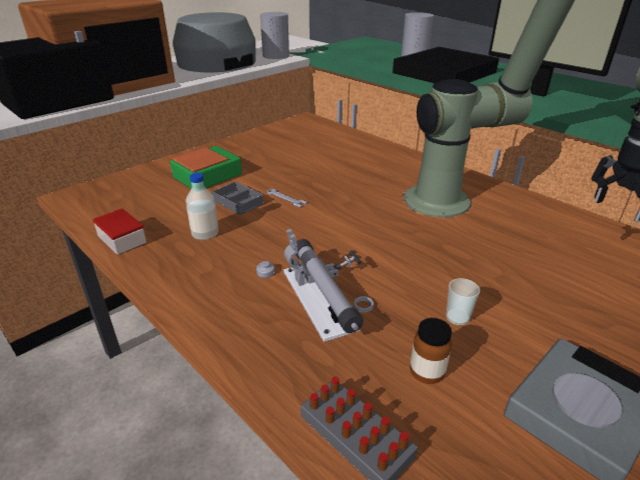

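View pics/side0.png

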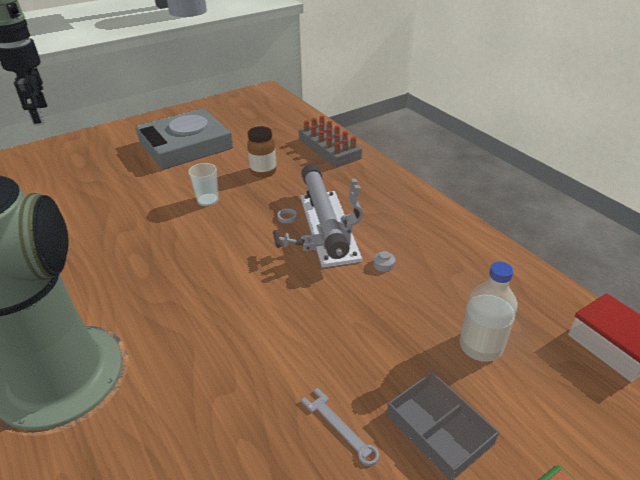

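Both views show the column on its white base (side view, about (330,215)). The half is open with the ear up at (355,190), and the bolt leans out towards the robot with its T-bar at (280,240). I'll measure the base, column and ear from depth.

```bash
cat > h.py <<'E'
import numpy as np,cv2
def cloud(p,d,K,E):
    v,u=np.mgrid[0:d.shape[0],0:d.shape[1]]
    c=np.stack([(u-K[0,2])/K[0,0]*d,-(v-K[1,2])/K[1,1]*d,-d],-1)
    w=c@E[:3,:3].T+E[:3,3]
    w[d==0]=np.nan
    return w
def load(n):
    z=np.load(n);return z['p'],cloud(z['p'],z['d'],z['K'],z['extrinsics'])
E
python3 - <<'E'
from h import *
A=[]
for n in("scene0","side0"):
    p,w=load(n+".npz")
    reg=(abs(w[...,0]-.6)<.3)&(abs(w[...,1]-.1)<.35)
    white=(p.min(-1)>150)&(np.ptp(p.astype(int),axis=-1)<25)
    m=(reg&white&(w[...,2]>.004)&(w[...,2]<.020)).astype(np.uint8)
    k,l,st,c=cv2.connectedComponentsWithStats(m)
    i=1+np.argmax(st[1:,4]);q=w[l==i]
    print(n,st[i],q.mean(0),np.percentile(q[:,2],[5,50,95]))
    r=cv2.minAreaRect(q[:,:2].astype(np.float32));print(r,cv2.boxPoints(r))
    m=reg&(w[...,2]>.025)
    k,l,st,c=cv2.connectedComponentsWithStats(m.astype(np.uint8))
    for i in range(1,k):
        if st[i,4]>60:
            q=w[l==i];print(st[i],q.min(0).round(3),q.max(0).round(3))
E
```

```text
scene0 [ 284  268   61   72 1395] [0.66207699 0.10678742 0.01151468] [0.00798868 0.01173713 0.01409855]
((0.6466129422187805, 0.08041287958621979), (0.2724308967590332, 0.05746017396450043), 68.27901458740234) [[ 0.5695112  -0.03549825]
 [ 0.62289155 -0.05676351]
 [ 0.7237147   0.196324  ]
 [ 0.67033434  0.21758927]]
[ 285  229   79  104 2714] [ 0.472 -0.055  0.025] [0.701 0.254 0.166]
[ 447  278   33   40 1032] [0.403 0.322 0.025] [0.474 0.39  0.092]
[ 411  318   41   59 1934] [0.591 0.365 0.025] [0.661 0.436 0.123]
[ 301  376   94   88 3918] [0.796 0.299 0.025] [0.887 0.45  0.066]
side0 [322 234  40  30 273] [ 0.60139227 -0.02513816  0.01230714] [0.00995167 0.01223318 0.01468602]
((0.6048966646194458, -0.026672162115573883), (0.11943864822387695, 0.061221856623888016), 21.75628089904785) [[ 0.538085   -0.0203772 ]
 [ 0.5607774  -0.07723816]
 [ 0.67170835 -0.03296712]
 [ 0.6490159   0.02389383]]
[ 306  121   56   40 1178] [0.79  0.295 0.025] [0.883 0.45  0.067]
[ 247  126   29   45 1082] [0.583 0.36  0.025] [0.656 0.431 0.124]
[188 163  30  37 853] [0.402 0.32  0.025] [0.47  0.393 0.094]
[ 273  164   90   95 2990] [ 0.466 -0.062  0.025] [0.698 0.249 0.166]
[379 251  11   9  80] [ 0.642 -0.102  0.025] [ 0.664 -0.078  0.033]
```

Run:
```python
from h import *
th=np.deg2rad(68.28);O=np.array([.594,.0247])
Y=np.array([np.cos(th),np.sin(th)]);X=np.array([Y[1],-Y[0]])
for n in("scene0","side0"):
    p,w=load(n+".npz")
    s=np.stack([(w[...,:2]-O)@X,(w[...,:2]-O)@Y,w[...,2]],-1)*1e3
    # column top line: y 40..150, highest points
    m=(s[...,1]>40)&(s[...,1]<150)&(s[...,2]>60)&(s[...,2]<90)&(abs(s[...,0])<40)
    q=s[m]
    from scipy.optimize import least_squares
    f=lambda t:np.hypot(q[:,0]-t[0]-t[1]*q[:,1],q[:,2]-t[2])-20
    r=least_squares(f,[0,0,58],loss='soft_l1');print(n,"column x0,slope,z",r.x,np.abs(r.fun).mean())
    m=(abs(s[...,0])<24.5)&(s[...,2]>40)&(s[...,2]<90)&(abs(s[...,1])<260);print("col y",np.percentile(s[m][:,1],[.3,99.7]))
    b=s[(abs(s[...,1])<40)&(s[...,0]<-45)&(s[...,0]>-150)&(s[...,2]>15)&(s[...,2]<120)]
    for x0 in range(-150,-45,10):
        g=b[(b[:,0]>=x0)&(b[:,0]<x0+10)]
        if len(g):print("bolt",x0,len(g),g.min(0).round(),g.max(0).round(),g.mean(0).round())
    e=s[(abs(s[...,1])<40)&(s[...,0]>-40)&(s[...,2]>90)]
    for z0 in range(90,170,10):
        g=e[(e[:,2]>=z0)&(e[:,2]<z0+10)]
        if len(g):print("ear",z0,len(g),g.min(0).round(),g.max(0).round(),g.mean(0).round())
    big=cv2.resize(p[220:300,270:370][...,::-1] if n=="scene0" else p[160:280,250:400][...,::-1],None,fx=5,fy=5,interpolation=cv2.INTER_CUBIC)
    cv2.imwrite(f"pics/{n}c.png",big)
```

```text
scene0 column x0,slope,z [-2.11553172e+00  1.23609327e-03  5.75201836e+01] 0.9622206712484668
col y [-80.01910505 243.96059898]
bolt -130 22 [-126.  -27.   38.] [-120.   25.   54.] [-122.    6.   49.]
bolt -120 56 [-120.  -22.   40.] [-110.   26.   54.] [-116.    3.   48.]
bolt -110 15 [-110.   -4.   29.] [-102.   13.   46.] [-105.    5.   39.]
bolt -100 37 [-100.  -12.   32.] [-90.  15.  50.] [-96.   2.  42.]
bolt -90 12 [-90.  -1.  30.] [-80.   3.  40.] [-85.   1.  35.]
bolt -80 16 [-80.  -2.  25.] [-70.   9.  39.] [-74.   4.  33.]
bolt -70 36 [-70. -14.  17.] [-60.  18.  36.] [-64.   5.  29.]
bolt -60 48 [-60. -18.  16.] [-50.  21.  36.] [-55.   6.  28.]
bolt -50 26 [-50. -15.  16.] [-45.  19.  34.] [-48.   2.  27.]
ear 90 28 [ 55. -16.  90.] [ 67.  18. 100.] [64.  7. 95.]
ear 100 43 [ 53. -20. 100.] [ 66.  20. 110.] [ 62.   4. 106.]
ear 110 67 [ 43. -21. 110.] [ 62.  22. 120.] [ 55.   4. 115.]
ear 120 20 [ 45. -13. 121.] [ 52.  19. 130.] [ 50.   8. 125.]
ear 130 26 [ 45. -17. 130.] [ 54.  20. 140.] [ 51.   7. 136.]
ear 140 21 [ 47. -17. 140.] [ 54.  21. 148.] [ 51.   7. 145.]
ear
[... 643 characters left out ...]
[-75.  -3.  32.]
bolt -70 56 [-70. -19.  16.] [-60.  15.  35.] [-64.  -5.  28.]
bolt -60 72 [-60. -20.  16.] [-50.  18.  34.] [-55.  -6.  28.]
bolt -50 31 [-50. -18.  15.] [-45.  16.  34.] [-47.  -2.  26.]
ear 90 37 [ 52. -19.  90.] [ 65.  13. 100.] [ 57. -10.  94.]
ear 100 19 [ 54. -20. 100.] [ 63.  14. 110.] [ 59. -12. 105.]
ear 110 42 [ 41. -21. 110.] [ 60.  20. 119.] [ 50.  -9. 115.]
ear 120 34 [ 41. -19. 121.] [ 51.  14. 130.] [ 44.  -8. 125.]
ear 130 38 [ 43. -19. 130.] [ 51.  16. 140.] [ 45.  -6. 135.]
ear 140 33 [ 43. -18. 140.] [ 53.  17. 149.] [ 47.  -5. 144.]
ear 150 50 [ 45. -21. 151.] [ 57.  19. 160.] [ 49.  -4. 156.]
ear 160 44 [ 46. -17. 160.] [ 58.  19. 166.] [ 51.   0. 163.]
```

View pics/side0c.png

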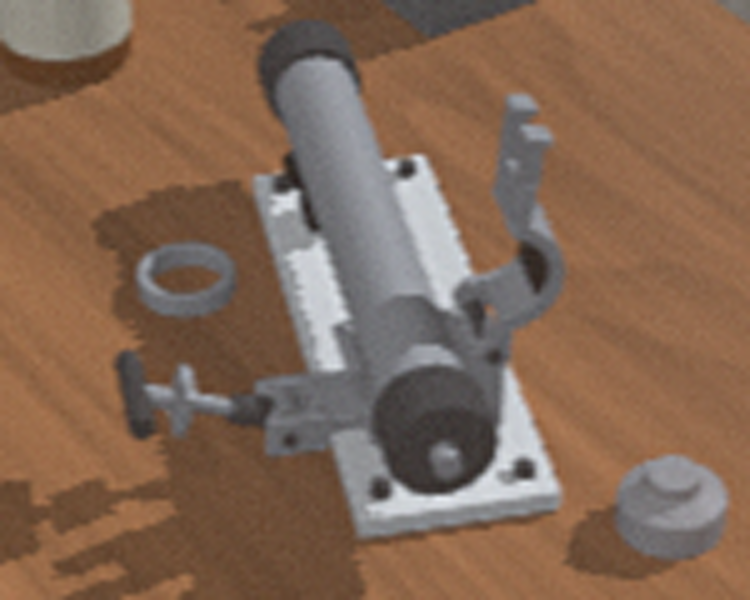

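```bash
cat >> h.py <<'E'
TH=np.deg2rad(68.28);O=np.array([.5919,.0256,0])
Y=np.array([np.cos(TH),np.sin(TH),0]);X=np.array([Y[1],-Y[0],0])
S=np.stack([X,Y,[0,0,1]],1)
from scipy.spatial.transform import Rotation as Ro
def stand(s): # TCP in stand mm, yaw error
    R=Ro.from_rotvec(s['tcp_rot']).as_matrix();t=S.T@R
    return ((s['ee_pos']-O)@S)*1e3,R,np.arctan2(t[0,1],t[1,1])
def shift(s,tgt): # cm along tool axes to stand target mm
    p,R,_=stand(s);return (R.T@S@(np.array(tgt)-p)/10).round(2)
E
python3 - <<'E'
from h import *
from workcell import robot
s=robot.sense();print(stand(s)[0],stand(s)[2],shift(s,[85,0,229]))
E
```

```text
[-597.66302879  303.69522319  249.57893292] -0.10424047312081637 [-64.74 -37.3    2.1 ]
```

Emit:
drive_tool:
  targets:
    - [0,[-6,-3.4,0],0.104]
    - [0,[-12,-6.9,0],0.104]
    - [0,[-18,-10.3,0],0.104]
    - [0,[-24,-13.8,0],0.104]
    - [0,[-30,-17.2,0],0.104]
    - [0,[-36,-20.7,0],0.104]
    - [0,[-42,-24.2,0],0.104]
    - [0,[-48,-27.6,0],0.104]
  squeeze: 30

```text
time: 1.1
ee_pos: [0.4997, 0.1701, 0.2501]
tcp_rot: [-0.592, -3.085, -0.0]
force: [0.7, -0.3, 1.0]
finger_gap: -0.001
grasp_force: 0.0
```

Run:
```python
from h import *
from workcell import robot
s=robot.sense();print(stand(s)[0],stand(s)[2],shift(s,[85,0,229]),s['force'],s['finger_gap'])
p,d=robot.get_image("wrist");cv2.imwrite("pics/w1.png",p[:,:,::-1]);np.savez("w1.npz",p=p,d=d,**robot.camera_model("wrist"))
```

```text
[-139.09593973  100.13073614  250.08681262] -6.848550421734465e-05 [-22.41 -10.01   2.1 ] [ 0.72891374 -0.29556181  1.0164619 ] -0.0013681884275066768
```

View pics/w1.png

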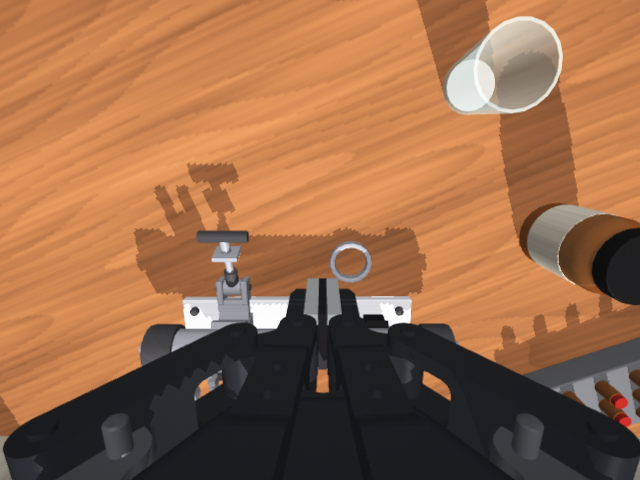

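The wrist view shows the dark T-bar at about (222,237), the base's near edge at row 298, the ferrule at (351,262) and the closed fingers at the bottom middle. I'll fix the T-bar and ear from this depth.

Run:
```python
from h import *
p,w=load("w1.npz")
s=(w-O)@S*1e3
m=np.zeros(p.shape[:2],bool);m[222:250,190:255]=1
m&=(p.max(-1)<110)&(s[...,2]>35)&(s[...,2]<70)
q=s[m];print(m.sum(),q.min(0),q.max(0),np.median(q,0))
r=cv2.minAreaRect(q[:,:2].astype(np.float32));print(r)
m=np.zeros(p.shape[:2],bool);m[285:330,175:285]=1
m&=(p.min(-1)>150)&(s[...,2]<16)&(s[...,2]>8);q=s[m];print(m.sum(),np.percentile(q,[1,99],axis=0))
m=(s[...,2]>90)&(s[...,2]<170)&(abs(s[...,1])<25)&(s[...,0]>30)&(s[...,0]<80);print(m.sum(),s[m].min(0) if m.any() else 0,s[m].max(0) if m.any() else 0)
```

```text
565 [-118.00050365  -28.14673997   42.76425694] [-97.25006863  22.0630769   53.33723132] [-113.29473092   -2.44047415   50.80007358]
((-107.61466979980469, -3.038787841796875), (20.740737915039062, 50.21125411987305), 0.08540275692939758)
1809 [[-26.37626497 -67.37977175   8.70929607]
 [ 10.04178884  50.42805182  14.7079901 ]]
0 0 0
```

Emit:
drive_tool:
  targets:
    - [0,[-5.5,-2.5,0],0]
    - [0,[-11,-5,0],0]
    - [0,[-16.5,-7.5,0],0]
    - [0,[-22.4,-10,0],0]
    - [0,[-22.4,-10,2.1],0]
    - [0,[-22.4,-10,2.1],0]
    - [0,[-22.4,-10,2.1],0]
    - [0,[-22.4,-10,2.1],0]

```text
time: 2.15
ee_pos: [0.6699, -0.003, 0.2305]
tcp_rot: [0.589, 3.084, 0.0]
force: [0.3, -0.8, -0.1]
finger_gap: 0.001
grasp_force: 0.0
```

Run:
```python
from h import *
from workcell import robot
s=robot.sense();p=stand(s)[0];print(p)
for a in np.arange(1.6,-0.01,-.1):
    d=80+13*(1.6-a)/1.6
    x=36-d*np.cos(a)+10*np.sin(a)+11;z=58+d*np.sin(a)+10*np.cos(a)+19
    print(round(a,2),round(x,1),round(z,1),"shift",((p[0]-x)/10).round(2),((p[2]-z)/10).round(2))
```

```text
[ 83.02994994   2.24602392 230.47144938]
1.6 59.3 156.7 shift 2.37 7.38
1.5 51.3 158.3 shift 3.18 7.22
1.4 43.0 159.1 shift 4.0 7.13
1.3 34.6 159.1 shift 4.84 7.14
1.2 26.2 158.2 shift 5.69 7.23
1.1 17.8 156.5 shift 6.52 7.4
1.0 9.6 153.8 shift 7.35 7.66
0.9 1.6 150.3 shift 8.15 8.01
0.8 -6.1 146.0 shift 8.91 8.45
0.7 -13.3 140.9 shift 9.64 8.96
0.6 -20.1 135.0 shift 10.31 9.55
0.5 -26.3 128.4 shift 10.93 10.21
0.4 -31.8 121.2 shift 11.48 10.93
0.3 -36.6 113.3 shift 11.96 11.72
0.2 -40.6 105.0 shift 12.36 12.55
0.1 -43.7 96.2 shift 12.68 13.43
-0.0 -46.0 87.0 shift 12.9 14.35
```

Emit:
drive_tool:
  targets:
    - [0,[0,0,2],0]
    - [0,[0,0,4],0]
    - [0,[0,0,6],0]
    - [0,[0,0,7.3],0]
    - [0,[0,0,7.3],0]
    - [0,[0,0,7.3],0]
    - [0,[0,0,7.3],0]
    - [0,[0,0,7.3],0]

```text
time: 3.15
ee_pos: [0.6702, -0.004, 0.1569]
tcp_rot: [0.591, 3.084, 0.0]
force: [-0.4, -0.0, 0.5]
finger_gap: -0.004
grasp_force: 0.0
```

Emit:
drive_tool:
  targets:
    - [0,[1.2,-0.3,0],0]
    - [0,[2.0,-0.3,0],0]
    - [0,[2.6,-0.3,-0.05],0]
    - [0,[3.2,-0.3,-0.1],0]
    - [0,[3.7,-0.3,-0.2],0]
    - [0,[4.2,-0.3,-0.2],0]
    - [0,[4.8,-0.3,-0.2],0]
    - [0,[5.3,-0.3,-0.2],0]

```text
time: 4.15
ee_pos: [0.619, 0.0131, 0.1576]
tcp_rot: [-0.591, -3.085, -0.0]
force: [4.9, -1.3, -2.0]
finger_gap: 0.0
grasp_force: 2.2
```

Run:
```python
from h import *
from workcell import robot
s=robot.sense();print(stand(s)[0],s['force']@S)
for n in("scene","side"):
    p,d=robot.get_image(n);w=cloud(p,d,*[robot.camera_model(n)[k] for k in("K","extrinsics")])
    q=(w-O)@S*1e3
    m=(abs(q[...,1])<17)&(q[...,0]>-10)&(q[...,2]>110)&(q[...,2]<180)
    e=q[m]
    for z0 in range(110,175,10):
        g=e[(e[:,2]>=z0)&(e[:,2]<z0+10)]
        if len(g):print(n,z0,len(g),g.min(0).round(),g.max(0).round())
```

```text
[ 29.75231262  -1.56502735 157.58171033] [ 5.00386468  0.63767259 -2.04980364]
scene 110 79 [ 22. -15. 110.] [ 48.  17. 120.]
scene 120 44 [ 18. -15. 120.] [ 35.  17. 130.]
scene 130 23 [ 13.  -6. 130.] [ 32.  17. 140.]
scene 140 45 [ 11.  -9. 140.] [ 42.  17. 150.]
scene 150 57 [  5. -10. 150.] [ 42.  17. 160.]
scene 160 48 [  8.  -6. 160.] [ 42.  14. 170.]
scene 170 17 [ 25.  -5. 170.] [ 42.  13. 179.]
side 110 69 [ 21. -17. 111.] [ 46.  16. 120.]
side 120 25 [ 17. -17. 120.] [ 35.  14. 130.]
side 130 8 [ 13. -17. 132.] [ 36.  -5. 139.]
side 140 40 [ 10. -16. 140.] [ 38.  -1. 150.]
side 150 62 [  4. -17. 150.] [ 38.  10. 160.]
side 160 84 [  3. -17. 160.] [ 40.  17. 170.]
side 170 17 [ 17. -16. 170.] [ 36.  -1. 175.]
```

Emit:
drive_tool:
  targets:
    - [0,[0.4,0,0.1],0]
    - [0,[1.2,0,0.25],0]
    - [0,[2.0,0,0.5],0]
    - [0,[2.8,0,0.85],0]
    - [0,[3.6,0,1.3],0]
    - [0,[4.3,0,1.8],0]
    - [0,[5.0,0,2.4],0]
    - [0,[5.6,0,3.05],0]

```text
time: 5.25
ee_pos: [0.567, 0.0338, 0.1274]
tcp_rot: [-0.591, -3.085, -0.0]
force: [4.2, -1.8, 1.6]
finger_gap: -0.001
grasp_force: 1.6
```

Run:
```python
from h import *
from workcell import robot
s=robot.sense();print(stand(s)[0],s['force']@S)
```

```text
[-26.20999486  -1.57743448 127.42504531] [ 4.62499417 -0.12700122  1.57075443]
```

Emit:
drive_tool:
  targets:
    - [0,[0.3,0,0.3],0]
    - [0,[0.55,0,0.6],0]
    - [0,[0.8,0,1.0],0]
    - [0,[1.0,0,1.4],0]
    - [0,[1.2,0,1.8],0]
    - [0,[1.4,0,2.2],0]
    - [0,[1.55,0,2.6],0]
    - [0,[1.6,0,2.7],0]

```text
time: 6.25
ee_pos: [0.5521, 0.0397, 0.1004]
tcp_rot: [-0.591, -3.085, -0.0]
force: [1.5, -0.6, 1.8]
finger_gap: -0.002
grasp_force: 1.3
```

Run:
```python
from h import *
from workcell import robot
s=robot.sense();print(stand(s)[0],s['force']@S)
```

```text
[-42.15169436  -1.6650922  100.3726422 ] [ 1.6115131  -0.05385669  1.80985923]
```

Emit:
drive_tool:
  targets:
    - [0,[0.05,0,0.2],0]
    - [0,[0.1,0,0.4],0]
    - [0,[0.15,0,0.6],0]
    - [0,[0.2,0,0.75],0]
    - [0,[0.25,0,0.85],0]
    - [0,[0.3,0,0.95],0]
    - [0,[0.3,0,0.95],0]
    - [0,[0.3,0,0.95],0]

```text
time: 7.25
ee_pos: [0.5502, 0.0405, 0.0914]
tcp_rot: [0.591, 3.085, -0.0]
force: [2.0, -1.6, 3.5]
finger_gap: 0.0
grasp_force: 1.6
```

Emit:
drive_tool:
  targets:
    - [0,[0,0,0.05],0]
    - [0,[0,0,0.1],0]
    - [0,[0,0,0.15],0]
    - [0,[0,0,0.2],0]
    - [0,[0,0,0.2],0]
    - [0,[0,0,0.2],0]
    - [0,[0,0,0.2],0]
    - [0,[0,0,0.2],0]

```text
time: 8.25
ee_pos: [0.5499, 0.0406, 0.0893]
tcp_rot: [0.591, 3.085, 0.0]
force: [1.9, -1.6, 4.7]
finger_gap: 0.001
grasp_force: 2.5
```

Emit:
drive_tool:
  targets:
    - [0,[0,0,0.04],0]
    - [0,[0,0,0.08],0]
    - [0,[0,0,0.12],0]
    - [0,[0,0,0.16],0]
    - [0,[0,0,0.2],0]
    - [0,[0,0,0.2],0]
    - [0,[0,0,0.2],0]
    - [0,[0,0,0.2],0]

```text
time: 9.25
ee_pos: [0.5497, 0.0407, 0.0874]
tcp_rot: [-0.591, -3.085, -0.0]
force: [0.8, -0.1, 6.5]
finger_gap: 0.004
grasp_force: 3.2
```

Emit:
drive_tool:
  targets:
    - [0,[0,0,0.03],0]
    - [0,[0,0,0.06],0]
    - [0,[0,0,0.1],0]
    - [0,[0,0,0.1],0]
    - [0,[0,0,0.1],0]
    - [0,[0,0,0.1],0]
    - [0,[0,0,0.1],0]
    - [0,[0,0,0.1],0]

```text
time: 10.25
ee_pos: [0.5496, 0.0408, 0.0866]
tcp_rot: [-0.591, -3.085, -0.0]
force: [0.6, -0.4, 7.9]
finger_gap: 0.001
grasp_force: 4.1
```

Emit:
drive_tool:
  targets:
    - [0,[0,0,0.03],0]
    - [0,[0,0,0.06],0]
    - [0,[0,0,0.1],0]
    - [0,[0,0,0.1],0]
    - [0,[0,0,0.1],0]
    - [0,[0,0,0.1],0]
    - [0,[0,0,0.1],0]
    - [0,[0,0,0.1],0]

```text
time: 11.25
ee_pos: [0.5496, 0.0407, 0.0863]
tcp_rot: [0.591, 3.085, 0.0]
force: [-2.2, -0.4, 14.5]
finger_gap: -0.001
grasp_force: 6.9
```

Emit:
drive_tool:
  targets:
    - [0,[0,0,-1],0]
    - [0,[0,0,-4],0]
    - [60,[0,0,-8],0]
    - [100,[4,0,-8],0]
    - [100,[7.3,0,-8],0]
    - [100,[7.3,0,-8],0]
    - [100,[7.3,0,-8],0]
    - [100,[7.3,0,-8],0]

```text
time: 12.25
ee_pos: [0.4827, 0.0674, 0.1651]
tcp_rot: [-0.592, -3.085, -0.0]
force: [0.8, -0.2, -0.4]
finger_gap: 0.998
grasp_force: 0.0
```

Run:
```python
from h import *
from workcell import robot
s=robot.sense();print(stand(s)[0],s['force']@S,s['finger_gap'])
M=robot.camera_model("wrist");p,d=robot.get_image("wrist");cv2.imwrite("pics/w2.png",p[:,:,::-1]);np.savez("w2.npz",p=p,d=d,**M)
for n in("scene","side"):
    p,d=robot.get_image(n);np.savez(n+"2.npz",p=p,d=d,**robot.camera_model(n))
for n in("w2","scene2","side2"):
    p,w=load(n+".npz");q=(w-O)@S*1e3
    m=(abs(q[...,1])<32)&(q[...,0]>-135)&(q[...,0]<-105)&(q[...,2]>33)&(q[...,2]<62)&(p.max(-1)<110)
    if m.any():
        k,l,st,c=cv2.connectedComponentsWithStats(m.astype(np.uint8));i=1+np.argmax(st[1:,4]);g=q[l==i]
        print(n,st[i],np.percentile(g,[2,50,98],axis=0).round(1))
    m=(abs(q[...,1])<19)&(q[...,0]>-75)&(q[...,0]<-28)&(q[...,2]>60)&(q[...,2]<80);g=q[m];print(n,"ear",len(g),np.percentile(g,[2,50,98],axis=0).round(1) if len(g) else 0)
```

```text
[-116.90672123   -1.56481215  165.11285133] [ 0.83717908  0.10675231 -0.43523341] 0.9980828120642159
w2 [ 291  229   68   22 1066] [[-1.254e+02 -2.350e+01  4.570e+01]
 [-1.209e+02 -1.000e-01  5.050e+01]
 [-1.142e+02  2.370e+01  5.250e+01]]
w2 ear 2267 [[-71.9 -17.1  61.7]
 [-47.6   0.6  67.5]
 [-28.9  17.7  70.8]]
scene2 [350 250  12  14  66] [[-123.1  -24.3   41.7]
 [-115.4    5.8   49. ]
 [-110.3   26.9   52.3]]
scene2 ear 164 [[-68.7 -17.   60.8]
 [-49.2   4.2  66.7]
 [-28.8  18.2  70.5]]
side2 [273 230  11  18  92] [[-124.2  -26.2   39.8]
 [-118.8   -4.7   50.2]
 [-107.5   21.8   52.8]]
side2 ear 237 [[-71.3 -18.4  60.5]
 [-49.7  -3.6  67.1]
 [-29.5  17.4  70.8]]
```

View pics/w2.png

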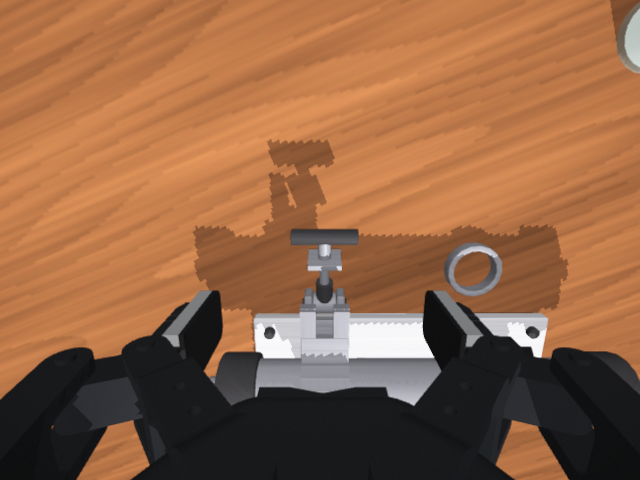

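The T-bar is at (325,237), centred between the fingers, and the ear reads home (lip height 71 mm). The stand y axis agrees to about 1 mm, so I'll descend and grip the bar ends.

Emit:
drive_tool:
  targets:
    - [100,[0.25,0.15,3],0]
    - [100,[0.25,0.15,6],0]
    - [100,[0.25,0.15,9],0]
    - [100,[0.25,0.15,11],0]
    - [100,[0.25,0.15,12.2],0]
    - [100,[0.25,0.15,12.2],0]
    - [75,[0.25,0.15,12.2],0]
    - [66,[0.25,0.15,12.2],0]

```text
time: 13.4
ee_pos: [0.481, 0.0699, 0.0441]
tcp_rot: [0.591, 3.084, 0.0]
force: [-0.2, -0.4, 0.1]
finger_gap: 0.66
grasp_force: 0.0
```

Emit:
drive_tool:
  targets:
    - [63,[0,0,0],0]
    - [60,[0,0,0],0]
    - [57,[0,0,0],0]
    - [54,[0,0,0],0]
    - [50,[0,0,0],0]
    - [50,[0,0,0],0]
    - [50,[0,0,0],0]
    - [50,[0,0,0],0]
  squeeze: 30

```text
time: 14.4
ee_pos: [0.4803, 0.07, 0.0433]
tcp_rot: [-0.591, -3.085, -0.0]
force: [0.1, 0.1, 1.7]
finger_gap: 0.572
grasp_force: 30.8
```

Run:
```python
from h import *
from workcell import robot
s=robot.sense();print(stand(s)[0],s['force']@S,s['finger_gap'],s['grasp_force'])
p,d=robot.get_image("wrist");cv2.imwrite("pics/w3.png",p[:,:,::-1])
```

```text
[-1.20142025e+02 -8.36082225e-02  4.32799449e+01] [-4.32717721e-04  1.60620617e-01  1.70168835e+00] 0.5715779244770431 30.818890929222107
```

View pics/w3.png

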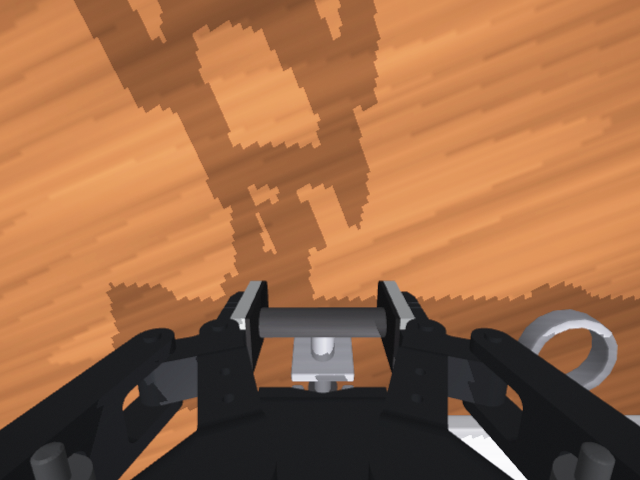

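Run:
```python
import numpy as np
b0,r0=1.225,69
c=lambda b,r:np.array([-54-r*np.sin(b),22+r*np.cos(b)])
for b,r in [(1.225,72),(1.17,72),(1.1,72),(1.0,72),(.9,72),(.8,72),(.7,72)]+[(b,77.5) for b in (.8,.7,.6,.5,.4,.3,.2,.1,.05,0)]:
    d=-(c(b,r)-c(b0,r0))/10;print(b,r,d.round(2))
```

```text
1.225 72 [ 0.28 -0.1 ]
1.17 72 [ 0.14 -0.47]
1.1 72 [-0.07 -0.93]
1.0 72 [-0.43 -1.55]
0.9 72 [-0.85 -2.14]
0.8 72 [-1.33 -2.68]
0.7 72 [-1.85 -3.17]
0.8 77.5 [-0.93 -3.06]
0.7 77.5 [-1.5  -3.59]
0.6 77.5 [-2.12 -4.06]
0.5 77.5 [-2.78 -4.46]
0.4 77.5 [-3.47 -4.8 ]
0.3 77.5 [-4.2  -5.07]
0.2 77.5 [-4.95 -5.26]
0.1 77.5 [-5.72 -5.37]
0.05 77.5 [-6.1 -5.4]
0 77.5 [-6.49 -5.41]
```

Emit:
drive_tool:
  targets:
    - [50,[0.28,0,-0.1],0]
    - [50,[0.14,0,-0.47],0]
    - [50,[-0.07,0,-0.93],0]
    - [50,[-0.25,0,-1.25],0]
    - [50,[-0.43,0,-1.55],0]
    - [50,[-0.85,0,-2.14],0]
    - [50,[-0.85,0,-2.14],0]
    - [50,[-0.85,0,-2.14],0]

```text
time: 15.45
ee_pos: [0.4885, 0.0666, 0.0649]
tcp_rot: [0.592, 3.085, -0.0]
force: [3.9, -1.5, -5.7]
finger_gap: 0.577
grasp_force: 32.5
```

```bash
cat > f.py <<'E'
from h import *
from workcell import robot
import sys
b=float(sys.argv[1]);s=robot.sense();f=s['force']@S
print(stand(s)[0],f.round(2),"radial pull",-(f[0]*-np.sin(b)+f[2]*np.cos(b)),"tang",f[0]*np.cos(b)+f[2]*np.sin(b),s['finger_gap'],s['grasp_force'])
E
python3 f.py 0.9
```

```text
[-111.25608511   -0.18639414   64.89954479] [ 4.23  0.03 -5.69] radial pull 6.852289921023376 tang -1.8276398438227033 0.5771031733955113 32.46325135231018
```

Emit:
drive_tool:
  targets:
    - [50,[-0.17,0,-0.34],0]
    - [50,[-0.34,0,-0.68],0]
    - [50,[-0.75,0,-1.34],0]
    - [50,[-1.0,0,-1.65],0]
    - [50,[-1.27,0,-1.92],0]
    - [50,[-1.6,0,-2.13],0]
    - [50,[-1.93,0,-2.32],0]
    - [50,[-1.93,0,-2.32],0]

```text
time: 16.45
ee_pos: [0.5059, 0.0596, 0.0879]
tcp_rot: [-0.591, -3.085, 0.0]
force: [1.2, 0.1, -7.8]
finger_gap: 0.575
grasp_force: 32.9
```

```bash
python3 f.py 0.5
```

```text
[-92.44814218  -0.21564722  87.93108429] [ 1.09  0.52 -7.8 ] radial pull 7.371915440573707 tang -2.7796003538289513 0.5749027737397245 32.88757681846619
```

Run:
```python
from h import *
from workcell import robot
s=robot.sense();T=stand(s)[0];print(T)
M=robot.camera_model("wrist");p,d=robot.get_image("wrist");cv2.imwrite("pics/w4.png",p[:,:,::-1])
w=cloud(p,d,M["K"],M["extrinsics"]);q=(w-O)@S*1e3
for nm,y0,y1,z0,z1 in (("bar",-20,20,75,110),("plate",-12,12,55,84)):
    m=(q[...,1]>y0)&(q[...,1]<y1)&(q[...,0]>-110)&(q[...,0]<-60)&(q[...,2]>z0)&(q[...,2]<z1)
    g=q[m];v,u=np.nonzero(m)
    print(nm,len(g),np.percentile(g,[1,50,99],axis=0).round(1),np.percentile(v,[1,99]),np.percentile(u,[1,99]))
```

```text
[-92.44814218  -0.21564722  87.93108429]
bar 2984 [[-98.1 -19.6  82.8]
 [-94.5  -0.1  90.1]
 [-86.6  19.5  92.3]] [302. 331.] [273. 371.]
plate 1327 [[-97.3 -11.8  62.6]
 [-75.   -0.1  70.7]
 [-60.2  11.8  83.4]] [295. 357.] [297. 347.]
```

View pics/w4.png

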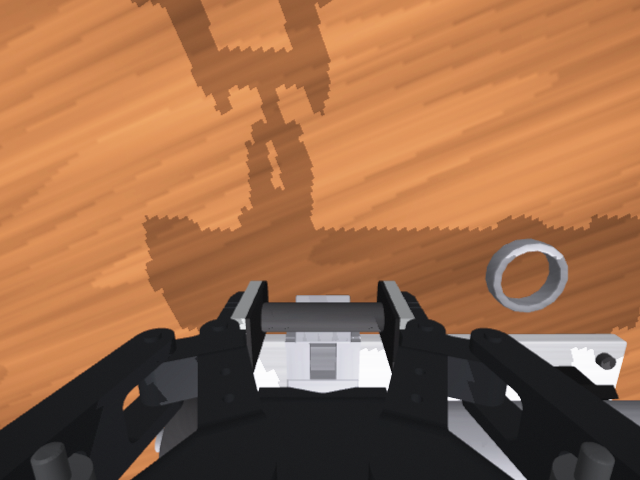

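The bar is still held, but it has slipped about 4 mm down in the pads (bar at rows 302–331). I'll grip harder and then draw by force and vision.

Emit:
drive_tool:
  targets:
    - [45,[0,0,0],0]
    - [45,[0,0,0],0]
    - [45,[0,0,0],0]
    - [45,[0.05,0,-0.09],0]
    - [45,[0.1,0,-0.18],0]
    - [45,[0.15,0,-0.26],0]
    - [45,[0.15,0,-0.26],0]
    - [45,[0.15,0,-0.26],0]
  squeeze: 90

```text
time: 17.5
ee_pos: [0.5048, 0.0601, 0.0905]
tcp_rot: [0.591, 3.085, -0.0]
force: [2.2, -1.0, -11.9]
finger_gap: 0.552
grasp_force: 94.0
```

```bash
python3 f.py 0.53
cat > v.py <<'E'
from h import *
from workcell import robot
s=robot.sense();T=stand(s)[0]
M=robot.camera_model("wrist");p,d=robot.get_image("wrist");cv2.imwrite("pics/wl.png",p[:,:,::-1])
q=(cloud(p,d,M["K"],M["extrinsics"])-O)@S*1e3
m=(abs(q[...,1])<20)&(abs(q[...,0]-T[0])<11)&(abs(q[...,2]-T[2])<12)&(p.max(-1)<130)
g=q[m];c=np.array([np.percentile(g[:,0],[1,99]).mean(),np.percentile(g[:,2],97)-6])
r=c-[-54,22];print("bar",c,"rel TCP",c-T[[0,2]],"b",np.arctan2(-r[0],r[1]),"draw",np.hypot(*r)-69)
E
python3 v.py
```

```text
[-93.63735917  -0.16880502  90.48397083] [  2.44  -0.15 -11.89] radial pull 11.490496747467112 tang -3.9003805895289423 0.5516089715579877 94.04859066009521
bar [-93.744002   88.0027593] rel TCP [-0.10664283 -2.48121152] b 0.5420037810690825 draw 8.045116204338967
```

Emit:
drive_tool:
  targets:
    - [45,[-0.3,0,-0.18],0]
    - [45,[-0.59,0,-0.35],0]
    - [45,[-0.95,0,-0.52],0]
    - [45,[-1.3,0,-0.67],0]
    - [45,[-1.66,0,-0.79],0]
    - [45,[-2.03,0,-0.9],0]
    - [45,[-2.03,0,-0.9],0]
    - [45,[-2.03,0,-0.9],0]

```text
time: 18.55
ee_pos: [0.523, 0.0528, 0.0993]
tcp_rot: [-0.591, -3.084, 0.0]
force: [-3.3, 2.8, -12.5]
finger_gap: 0.553
grasp_force: 94.4
```

```bash
python3 f.py 0.25;python3 v.py
```

```text
[-74.02231206  -0.26204629  99.29169079] [ -4.09   1.43 -12.47] radial pull 11.066258984479772 tang -7.046991684153935 0.5533689195054529 94.35391545295715
bar [-75.56162293  96.07881001] rel TCP [-1.53931087 -3.21288077] b 0.28323795668918483 draw 8.152923965765893
```

Emit:
drive_tool:
  targets:
    - [45,[-0.3,0,-0.1],0]
    - [45,[-0.59,0,-0.18],0]
    - [45,[-0.85,0,-0.23],0]
    - [45,[-1.1,0,-0.27],0]
    - [45,[-1.36,0,-0.29],0]
    - [45,[-1.6,0,-0.31],0]
    - [45,[-1.6,0,-0.31],0]
    - [45,[-1.6,0,-0.31],0]
  squeeze: 75

```text
time: 19.6
ee_pos: [0.5371, 0.0471, 0.1023]
tcp_rot: [-0.59, -3.083, -0.0]
force: [-5.6, 3.9, -10.8]
finger_gap: 0.553
grasp_force: 92.5
```

```bash
python3 f.py 0.07;python3 v.py
```

```text
[-58.82659511  -0.29450271 102.25885599] [ -6.64   1.55 -10.84] radial pull 10.35379060526895 tang -7.384974800533369 0.5532823095918138 92.50778317451477
bar [-61.70302016  98.07224459] rel TCP [-2.87642504 -4.18661141] b 0.1009153010570977 draw 7.461251074920398
```

Emit:
drive_tool:
  targets:
    - [45,[0,0,-0.1],0]
    - [45,[0,0,-0.17],0]
    - [45,[-0.2,0,-0.2],0]
    - [45,[-0.4,0,-0.22],0]
    - [45,[-0.6,0,-0.24],0]
    - [45,[-0.75,0,-0.24],0]
    - [45,[-0.85,0,-0.24],0]
    - [45,[-0.85,0,-0.24],0]

```text
time: 20.65
ee_pos: [0.5448, 0.0441, 0.1045]
tcp_rot: [-0.591, -3.083, -0.0]
force: [-6.3, 3.9, -13.2]
finger_gap: 0.551
grasp_force: 91.3
```

```bash
python3 f.py 0.0;python3 v.py
```

```text
[-50.56281135  -0.25412065 104.47036915] [ -7.33   1.27 -13.24] radial pull 13.238749593739003 tang -7.330345344355393 0.551250746881608 91.33048295974731
bar [-54.82662012  99.71999429] rel TCP [-4.26380878 -4.75037485] b 0.010635473690082399 draw 8.724390084277076
```

Emit:
drive_tool:
  targets:
    - [45,[-0.08,0,0],0]
    - [45,[-0.15,0,0],0]
    - [45,[-0.15,0,0.15],0]
    - [45,[-0.15,0,0.3],0]
    - [45,[-0.15,0,0.45],0]
    - [45,[-0.15,0,0.6],0]
    - [45,[-0.15,0,0.7],0]
    - [45,[-0.15,0,0.7],0]

```text
time: 21.7
ee_pos: [0.5461, 0.0436, 0.0982]
tcp_rot: [-0.59, -3.083, -0.001]
force: [-8.6, 3.5, -6.3]
finger_gap: 0.552
grasp_force: 91.9
```

```bash
python3 f.py 0.0;python3 v.py
```

```text
[-49.17845157  -0.18101186  98.15465471] [-9.29  0.11 -6.29] radial pull 6.288778325329709 tang -9.285795810265506 0.5519782861975773 91.89006328582764
bar [-53.57405037  93.46473382] rel TCP [-4.3955988  -4.68992088] b -0.005960206712877583 draw 2.4660032017284834
```

Emit:
drive_tool:
  targets:
    - [45,[0.05,0,0.06],0]
    - [45,[0.1,0,0.12],0]
    - [45,[0.1,0,0.12],0]
    - [52,[0.1,0,0.12],0]
    - [58,[0.1,0,0.12],0]
    - [65,[0.1,0,0.12],0]
    - [80,[0.1,0,0.12],0]
    - [80,[0.1,0,0.12],0]
  squeeze: 20

```text
time: 22.75
ee_pos: [0.5487, 0.043, 0.0981]
tcp_rot: [0.591, 3.081, 0.0]
force: [-0.3, 0.1, 0.2]
finger_gap: 0.793
grasp_force: 0.0
```

```bash
python3 f.py 0.0;python3 v.py
```

```text
[-46.59480706   0.21864915  98.08105415] [-0.35 -0.07  0.25] radial pull -0.24902346044652263 tang -0.3490535851603276 0.793414280003675 0.0
bar [-52.61161561  92.63442943] rel TCP [-6.01680854 -5.44662472] b -0.019653384960083373 draw 1.648073091631602
```

Emit:
drive_tool:
  targets:
    - [85,[0,0,-1],0]
    - [90,[0,0,-3],0]
    - [90,[0,0,-6],0]
    - [90,[2,0,-10],0]
    - [90,[6,0,-12],0]
    - [90,[8,0,-12],0]
    - [90,[8,0,-12],0]
    - [90,[8,0,-12],0]

```text
time: 23.8
ee_pos: [0.4734, 0.0728, 0.2172]
tcp_rot: [0.591, 3.084, 0.0]
force: [-0.4, 0.7, -0.5]
finger_gap: 0.899
grasp_force: 0.0
```

Run:
```python
from h import *
from workcell import robot
for n in("scene","side","wrist"):
    M=robot.camera_model(n);p,d=robot.get_image(n)
    q=(cloud(p,d,M["K"],M["extrinsics"])-O)@S*1e3
    m=(abs(q[...,1])<24)&(abs(q[...,0]+54)<20)&(q[...,2]>83)&(q[...,2]<110);g=q[m];print(n,len(g),np.percentile(g,[2,50,98],axis=0).round(1) if len(g) else 0)
    m=(abs(q[...,1])<19)&(q[...,0]>-75)&(q[...,0]<-28)&(q[...,2]>64)&(q[...,2]<77);print("ear",np.percentile(q[m],[2,50,98],axis=0).round(1))
    if n=="wrist":cv2.imwrite("pics/wf.png",p[:,:,::-1])
    if n=="side":cv2.imwrite("pics/sf.png",cv2.resize(p[160:280,250:400][...,::-1],None,fx=4,fy=4))
```

```text
scene 68 [[-55.8 -22.2  87.7]
 [-48.8   3.5  96.3]
 [-44.7  23.8  98.7]]
ear [[-68.  -16.5  64.7]
 [-42.8   8.8  68.6]
 [-28.5  18.3  75. ]]
side 82 [[-58.2 -23.7  88.4]
 [-53.9  -4.9  96.7]
 [-47.8  22.  100.2]]
ear [[-70.9 -17.8  64.1]
 [-51.1  -8.1  68.8]
 [-29.   15.8  75.2]]
wrist 910 [[-58.8 -22.9  86.5]
 [-55.6  -0.2  96.5]
 [-48.2  22.8  98.7]]
ear [[-71.9 -17.   65.5]
 [-59.7   0.7  70.1]
 [-28.4  17.6  74.6]]
```

View pics/wf.png

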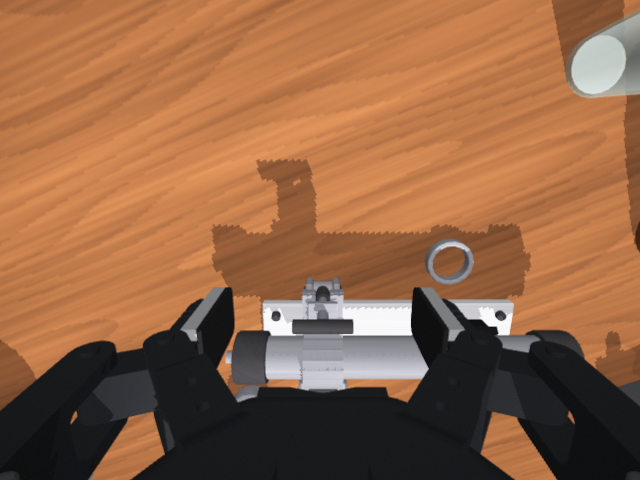

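View pics/sf.png

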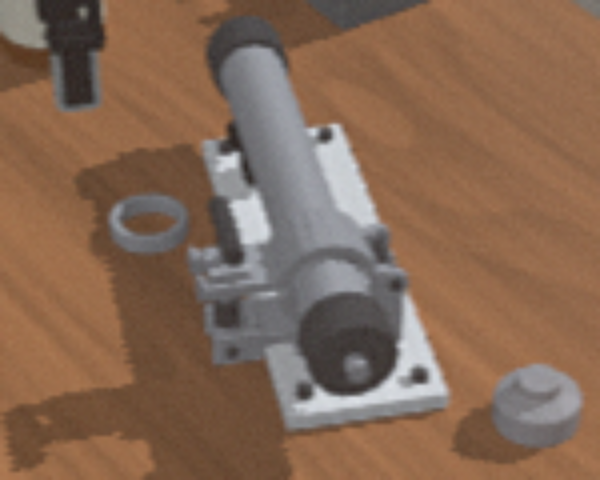

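The half is down over the column. The T-bar is upright above the slot (wrist view (322,326), top at about 98.5 mm, so drawn about 1 mm), and the gripper is clear.

```bash
python3 -c "
from workcell import robot
print(robot.job_done())"
```

```text
the job is handed in; nothing more can be done
None
```

I handed the job in at about 24 s of the 72 s limit; the interface gave no verdict. By my last camera check, the upper half is home over the column and the bolt is upright in the slot, its head down on the ear (drawn about 1 mm). The gripper is clear, and the column and the nearby parts in view look undisturbed.

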